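# Turn the grip: seat a sample tray in the analyser's loading dock

## Robot

A 6-joint arm with a two-finger parallel gripper is mounted at the origin on the work surface. World frame = base frame: x ahead of the robot, y to its left, z up, the work surface at z = 0. Lengths are in mm, angles in rad, forces in N, time in s.
With the tool pointing down it reaches from about 400 to 925 mm from the base axis. Payload 12.5 kg.
Tool frame: the origin (TCP) lies midway between the tips of the shut fingers; the grasp point (between the pads) lies 19 mm behind it; z points along the fingers, y is the line along which they close (so a half turn about z gives the same grasp; the last joint's range is limited). The gripper opens to 95 mm and grips with 3 to 60 N. Pads are 20 mm wide; open, the fingers measure 119 mm over their backs; the gripper's body (75 mm by 180 mm) begins 59 mm behind the grasp point.
Start: joints at [1.143, 0.491, 1.559, -0, 1.092, -0.106], TCP at [197.655, 592.941, 214.661] pointing down, gripper open.
Joint ranges: [-3.1, 3.1], [-0.84, 2.19], [0.05, 2.79], [-1.13, 4.28], [0.06, 2.93], [-2.69, 2.69]. Speed limits (rad/s): [2.22, 2.22, 2.79, 3.14, 3.14, 3.14].

## Interface

Orientations are given as [roll, pitch, yaw] about the fixed x, y, z axes, in that order (R = Rz(yaw) Ry(pitch) Rx(roll)).
In Python, from cell import env gives the robot as it stands.
- The arm moves only by the tool arm_command, never from a script. Its argument "targets" is a list of rows, each a list of 5 numbers: the shift along the tool's x, y, z in mm, then the turn about the tool's z in degrees, then the opening, from 0 (shut) to 1 (fully open). In form: [[tx, ty, tz, roll, fingers], ...]. A call has 1 to 5 rows; each row is the pose to reach, as a shift and turn from the pose commanded when the call began, along the tool's axes at that moment; what a row does not reach only later rows make up. A row lasts 1/10 s, in which the tool goes at most 50 mm and 8.59 degrees, less where a joint would pass 70% of its speed; a pose out of reach is approached as far as the arm can. A call with a gripper value outside its range is refused whole. The fingers move at their own pace and stop on an object; the grip force is fixed at half the most. Time passes only in rows, so rows that repeat a pose let the fingers close. It gives the time, the measured TCP pose, the force, the opening and the grip force at its end, in the units of the state.
- env.state(): the state, without advancing time (a new reading comes with each control period).
- env.read_camera(name): name is "scene" or "top" or "wrist"; returns a dict with "frame" (420x560x3 uint8, red, green, blue), "vertical_fov" (degrees; the focal length in pixels is half the picture's height over the tangent of half this angle, whatever the lens; pixels are square), "cx", "cy" (the principal point, pixels), "k1" (the pictures are not rectified: a ray, as slopes to the right and down, at radius r is drawn at 1 + k1 r^2 times it, then the intrinsics apply), "world_from_camera" (4x4, takes a point from camera to world coordinates); the wrist camera has in their place "hand_eye" (4x4, takes a point from camera to tool coordinates, whose origin is the TCP and whose axes are the flange's). Camera axes: x right, y down, z forward; pixel columns grow to the right and rows downward; lengths in mm; the calibration is good to about 2 mm. A picture is of the moment at which its call begins: read the wrist's pose just before it. There is no depth.
- env.job_done(): hands the job in; it is judged then, once.
The state is a dict: "t": time; "joints": joint angles; "qvel": joint speeds; "tau": joint torques, N m; "eef_pos": TCP position; "tcp_rot": TCP orientation; "ft_force": force on the tool from outside, world axes, zero at the start; "moment": the same for the moment, N m; "opening": opening from 0.0 (shut) to 1.0 (fully open); "grip_force": force on a finger pad.
Only numpy, scipy, OpenCV 4.12 (cv2) and the standard library are available. Lean on these libraries where they do the work, as an engineer would, in place of code of your own. Each camera call takes 0.05 s, during which the arm holds its last target. There are 200 camera calls.

## Task

Take the sample tray with the six round wells out of the grey rack, stand it in the middle of the white tile and let go. Then take it the other way, by its short ends, so that it can be lowered gently between the steel cheeks of the loading dock, flat on the pocket floor, and let go. Keep it level, do not drop it, and leave the slotted tray in its place in the rack.

Things in the scene. Friction and masses are not known exactly. Their poses are not given: they have to be found in the camera images.
- tray: sample tray: aluminium block 60 (x) by 42 (y) by 38 mm high, six round wells in its top, 0.2 kg; ends alike. Origin: centre of its underside, z up. Starts in either place of the grey rack (12 mm base, places 105 mm apart along y). There grey cheeks 7 mm from its short ends, 12 mm taller than it, bar the ends: take it by its long sides (60 mm free beyond each).
- spare: the other tray: the same block of 60 by 42 by 38 mm in aluminium, but with one long dark slot in its top instead of six wells, in the other place of the rack. To be left alone. Origin and axes as for the sample tray.
- tile: a white ceramic tile fixed on the bench, 150 by 150 mm, 6 mm thick; origin at the centre of its underside (its top is 6 mm higher), x and y along its edges
- pocket (a point): centre of the pocket floor, on top of the dock, a fixed white box 150 (x) by 130 (y) by 50 mm high. Steel cheeks 46 mm high, 64 long (x), 12 thick, stand 56 mm apart (inner faces y = -28, 28 mm); lips 5 mm high, 6 thick close the ends (inner faces x = -37, 37). The tray goes in lengthwise along x with 7 mm to spare all round: fingers fit only beyond its ends, over the lips.
Not all that is in view belongs to the job. Leave any blue or yellow look-alike of the part that bears pocket alone.

How it is judged (in metres and radians):
On the way:
1. the sample tray stands on the tile, let go (horizontal distance between tray and tile below 0.07 m and z of tray in the frame of tile below 0.01 m and angle between tray's own z axis and vertical below 0.1 rad and contact force between the fingers and tray below 0.1 N and linear speed of tray below 0.03 m/s), for 0.2 s.
At the end, for the whole second after the job is handed in: the sample tray lies flat on the pocket floor (within 4 mm in height and about 5 degrees), within 10 mm of the pocket's centre along both its axes and within 16 degrees of its direction, at rest, and the slotted tray is within 20 mm of where it began (x of tray in the frame of pocket between -0.01 and 0.01 m and y of tray in the frame of pocket between -0.01 and 0.01 m and z of tray in the frame of pocket between -0.004 and 0.004 m and angle between the x axis of tray and the x axis of pocket, either way round below 0.28 rad and angle between tray's own z axis and vertical below 0.08 rad and linear speed of tray below 0.02 m/s and distance of spare from where it was at the start of the episode below 0.02 m); the robot touches nothing.
It fails at once if the sample tray is tipped by more than 30 degrees (angle between tray's own z axis and vertical above 0.52 rad).
It fails at once if the slotted tray is moved more than 20 mm from its place (distance of spare from where it was at the start of the episode above 0.02 m).
It fails at once if the sample tray is dropped (it falls, not held, faster than 0.5 m/s: a drop of more than about 13 mm) (contact force between the fingers and tray below 0.05 N and linear speed of tray above 0.5 m/s).
It also fails if it takes over 64 s, if anything falls off the work surface, if the arm or the gripper's body presses on something with over 40 N, if the wrist force passes 120 N, or if a joint passes its speed limit or range.

## Working session

There is one attempt and no reset: what is moved stays moved. The work goes in short steps, Python scripts to look and compute and a tool call to move; the robot and the scene stay as the last step left them, time stands still between calls to the robot, and variables do not carry over. Pictures are saved under pics/ and viewed, at most 10 in all, crops included, and the job is handed in when it is done.

Besides the shell and the picture viewer there is one more tool, called after "Request:" as name(argument=value, ...), one argument or row to a line, values as JSON. arm_command: Moves the arm, as the interface text tells. Its arguments: {"type":"object","properties":{"targets":{"type":"array","items":{"type":"array","items":{"type":"number"}}}},"required":["targets"]}

```bash
mkdir -p pics; ls
cat > h.py <<'E'
import numpy as np, cv2
from cell import env
def K(c):
    f=c["frame"].shape[0]/2/np.tan(np.radians(c["vertical_fov"])/2)
    return np.array([[f,0,c["cx"]],[0,f,c["cy"]],[0,0,1.]])
def rays(c,px):
    k=K(c); p=np.array(px,float).reshape(-1,2)
    d=(p-[c["cx"],c["cy"]])/k[0,0]; u=d.copy()
    for _ in range(20): u=d/(1+c["k1"]*(u**2).sum(1,keepdims=True))
    return np.c_[u,np.ones(len(u))]
def onplane(c,T,px,z):
    r=rays(c,px)@T[:3,:3].T; o=T[:3,3]
    return o+r*((z-o[2])/r[:,2:])
def Rot(rpy):
    from scipy.spatial.transform import Rotation
    return Rotation.from_euler('xyz',rpy).as_matrix()
def wristT(c,s):
    T=np.eye(4);T[:3,:3]=Rot(s["tcp_rot"]);T[:3,3]=s["eef_pos"];return T@c["hand_eye"]
E
python3 - <<'E'
from h import *
import pickle
s=env.state();print({k:np.round(v,3) for k,v in s.items()})
for n in("top","scene"):
    c=env.read_camera(n);pickle.dump(c,open(n+".pkl","wb"))
    cv2.imwrite(f"pics/{n}0.png",c["frame"][:,:,::-1]);print(n,c["vertical_fov"],c["cx"],c["cy"],c["k1"],np.round(c["world_from_camera"],3).tolist())
E
```

```text
pics
{'t': np.float64(0.0), 'joints': array([ 1.143,  0.492,  1.559, -0.   ,  1.092, -0.106]), 'qvel': array([ 0.001, -0.001,  0.001,  0.   ,  0.   , -0.002]), 'tau': array([-0.0000e+00, -6.1264e+01, -2.5818e+01,  6.9000e-02,  4.8000e-02,
       -0.0000e+00]), 'eef_pos': array([197.547, 592.695, 214.083]), 'tcp_rot': array([-3.141, -0.   ,  2.82 ]), 'ft_force': array([-0.594,  0.797,  0.26 ]), 'moment': array([ 0.02 , -0.013,  0.02 ]), 'grip_force': np.float64(0.0), 'opening': np.float64(1.002)}
top 57.85625460502675 278.7683278057597 209.0631901994674 -0.07943852084613308 [[0.007, -0.996, 0.087, 329.757], [-1.0, -0.007, 0.006, -57.677], [-0.005, -0.087, -0.996, 1203.526], [0.0, 0.0, 0.0, 1.0]]
scene 57.882123775662656 279.7119233865086 211.93688867871862 -0.028594704483089258 [[0.075, 0.848, -0.525, 982.493], [0.997, -0.06, 0.046, -120.961], [0.008, -0.527, -0.85, 990.174], [0.0, 0.0, 0.0, 1.0]]
```

View pics/top0.png

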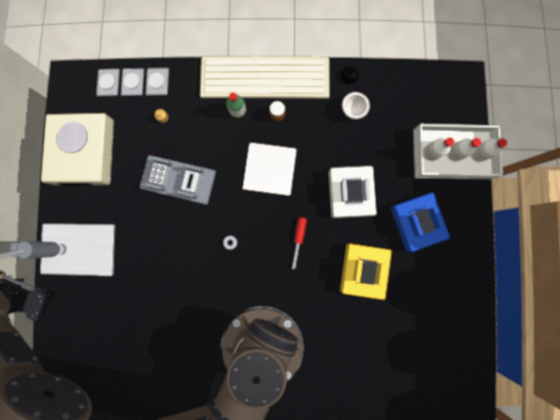

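View pics/scene0.png

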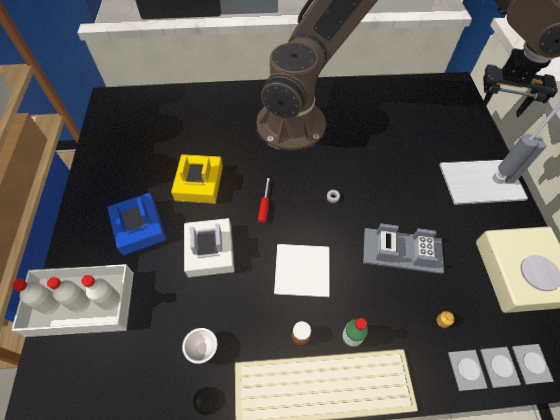

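The top view shows the six-well tray at about (157,174) and the slotted tray at (189,181), both in the rack. The tile is at (270,169) and the white dock at (353,191). The blue and yellow docks are decoys. Next I'll measure coarsely.

```bash
cat > m.py <<'E'
from h import *
import pickle
def quad(c,T,seed,z,lo,win=60,chan=None):
    g=c["frame"].min(2); m=((g>lo)*255).astype(np.uint8)
    x,y=seed; k=np.zeros_like(m);k[max(0,y-win):y+win,max(0,x-win):x+win]=1;m*=k
    cs=cv2.findContours(m,cv2.RETR_EXTERNAL,cv2.CHAIN_APPROX_NONE)[0]
    q=max(cs,key=cv2.contourArea)
    P=onplane(c,T,q.reshape(-1,2),z)[:,:2].astype(np.float32)
    r=cv2.minAreaRect(P); return r
if __name__=="__main__":
    for n,seeds in(("top",dict(tile=(270,169),dock=(353,191))),("scene",dict(tile=(302,270),dock=(209,247)))):
        c=pickle.load(open(n+".pkl","rb"));T=c["world_from_camera"]
        for k,s in seeds.items(): print(n,k,[quad(c,T,s,6 if k=="tile" else 50,t,45) for t in(120,170)])
        g={"top":[(157,174),(189,181)],"scene":[(427,246),(389,241)]}[n]
        for p in g: print(n,"tray",onplane(c,T,[p],50))
    c=pickle.load(open("top.pkl","rb"))["frame"][140:215,130:390,::-1]
    a=cv2.resize(c[:,:130],None,fx=6,fy=6,interpolation=2)
    cv2.imwrite("pics/crop.png",a)
E
python3 m.py
```

```text
top tile [((564.3129272460938, -18.895957946777344), (154.8629913330078, 155.0540313720703), 82.7405776977539), ((565.1156005859375, -19.535385131835938), (151.27130126953125, 151.29647827148438), 82.72029876708984)]
top dock [((487.3537292480469, -277.151123046875), (153.81393432617188, 135.19398498535156), 3.2344346046447754), ((487.9587097167969, -277.44482421875), (150.4149169921875, 129.70355224609375), 3.2304303646087646)]
top tray [[537.08878479 328.13608412  50.        ]]
top tray [[515.43253504 226.85776781  50.        ]]
scene tile [((566.7276000976562, -19.0166015625), (150.84024047851562, 152.21673583984375), 82.53071594238281), ((566.203125, -19.95160675048828), (147.9088592529297, 150.08360290527344), 82.3478775024414)]
scene dock [((498.4292907714844, -275.87939453125), (167.63877868652344, 129.9952392578125), 3.1892759799957275), ((490.61785888671875, -277.66876220703125), (150.48452758789062, 127.28865814208984), 3.188267230987549)]
scene tray [[542.17164875 330.64833447  50.        ]]
scene tray [[519.03792281 227.93125561  50.        ]]
```

View pics/crop.png

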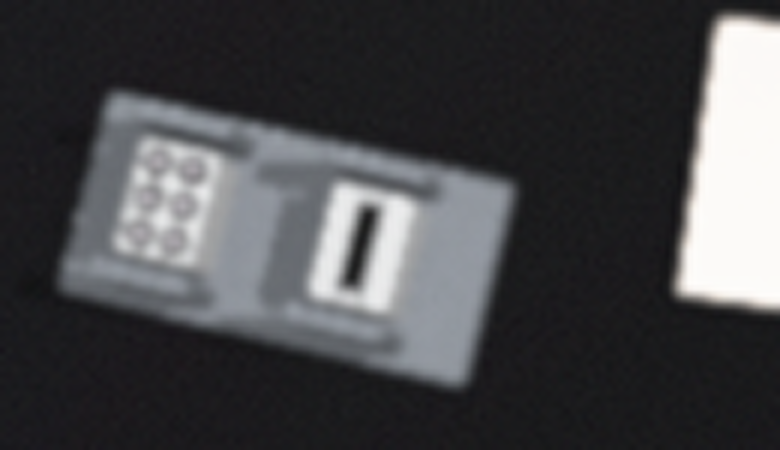

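The crop confirms it: six-well tray at the left place, slotted tray at the right. Now I'll compute a hover pose.

```bash
cat >> h.py <<'E'
def go(x,y,z,ang):
    """shift in tool axes to bring TCP to x,y,z with tool y at world angle ang (deg, mod 180)"""
    s=env.state();R=Rot(s["tcp_rot"]);d=R.T@(np.array([x,y,z])-s["eef_pos"])
    cur=np.degrees(np.arctan2(R[1,1],R[0,1]));a=-((ang-cur+90)%180-90)
    print("shift",np.round(d,1),"roll",round(a,1),"t",s["t"],"j6",s["joints"][5],"pos",s["eef_pos"],"tooly",cur)
E
python3 - <<'E'
from h import *
go(539,329,200,77.8)
c=env.read_camera("wrist");print(np.round(c["hand_eye"],3),c["vertical_fov"])
E
```

```text
shift [-407.3 -142.2   14.2] roll -6.2 t 0.1 j6 -0.10561932264440489 pos [197.57432241 592.73468672 214.12572335] tooly 71.56073517496382
[[ 0.00000e+00 -9.68000e-01 -2.52000e-01  7.02670e+01]
 [ 1.00000e+00  0.00000e+00  0.00000e+00  1.29000e-01]
 [ 0.00000e+00 -2.52000e-01  9.68000e-01 -1.71357e+02]
 [ 0.00000e+00  0.00000e+00  0.00000e+00  1.00000e+00]] 63.43565757463597
```

Request:
arm_command(
  targets=[
    [-200,-70,0,-6.2,1],
    [-200,-70,0,-6.2,1],
    [-200,-70,0,-6.2,1],
    [-200,-70,0,-6.2,1],
    [-407,-142,0,-6.2,1],
  ],
)

```text
t: 0.65
eef_pos: [396.7, 438.6, 214.6]
tcp_rot: [-3.142, -0.0, 2.928]
ft_force: [1.0, 1.4, 0.3]
opening: 0.999
grip_force: 0.0
```

Request:
arm_command(
  targets=[
    [-207,-72,14,0,1],
    [-207,-72,14,0,1],
    [-207,-72,14,0,1],
    [-207,-72,14,0,1],
    [-207,-72,14,0,1],
  ],
)

```text
t: 1.15
eef_pos: [585.5, 323.0, 199.7]
tcp_rot: [-3.141, -0.0, 2.925]
ft_force: [-0.9, -0.4, -0.1]
opening: 1.004
grip_force: 0.0
```

Run:
```python
from h import *
go(539,329,200,77.8)
```

```text
shift [46.7 -4.1 -0.3] roll -0.2 t 1.15 j6 -0.9484736731636819 pos [585.48522577 322.98667913 199.69457412] tooly 77.592614876736
```

Request:
arm_command(
  targets=[
    [47,-4,0,0,1],
    [47,-4,0,0,1],
    [47,-4,0,0,1],
  ],
)

```text
t: 1.45
eef_pos: [534.9, 332.4, 201.0]
tcp_rot: [3.141, -0.0, 2.929]
ft_force: [-0.2, -0.2, 0.1]
opening: 1.002
grip_force: 0.0
```

Run:
```python
from h import *
import pickle
s=env.state();c=env.read_camera("wrist");pickle.dump((s,c),open("w1.pkl","wb"))
cv2.imwrite("pics/w1.png",c["frame"][:,:,::-1]);print(s["eef_pos"],s["tcp_rot"],c["cx"],c["cy"],c["k1"])
```

```text
[534.88628957 332.42844368 200.95684562] [ 3.14141805e+00 -1.41535025e-05  2.92922727e+00] 283.4498548427546 208.22158604851253 -0.05141760991974594
```

View pics/w1.png

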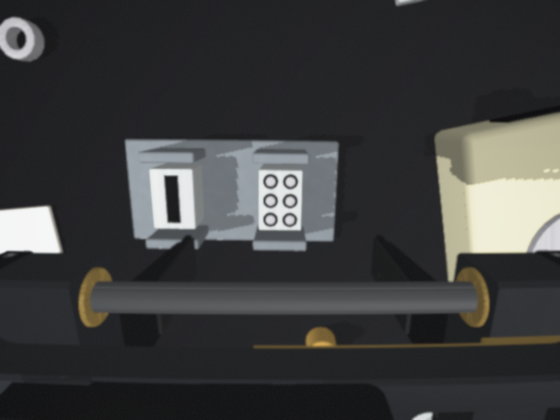

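The wrist view shows the six-well tray's top centred at about (280,199) and the slotted tray at (174,197). I'll project both onto z=50.

```bash
cat > tray.py <<'E'
from h import *
def tray(s,c,z,thr=200,box=None):
    T=wristT(c,s);g=c["frame"].min(2);m=((g>thr)*255).astype(np.uint8)
    if box: k=np.zeros_like(m);x0,y0,x1,y1=box;k[y0:y1,x0:x1]=1;m*=k
    cs=[q for q in cv2.findContours(m,cv2.RETR_EXTERNAL,cv2.CHAIN_APPROX_NONE)[0] if cv2.contourArea(q)>300]
    for q in cs:
        r=cv2.minAreaRect(onplane(c,T,q.reshape(-1,2),z)[:,:2].astype(np.float32))
        print(thr,q.reshape(-1,2).mean(0).round(),np.round(r[0],1),np.round(r[1],1),round(r[2],1))
E
python3 - <<'E'
from tray import *
import pickle
s,c=pickle.load(open("w1.pkl","rb"))
for t in(170,200,220):tray(s,c,50,t,(130,140,340,250))
go(539,329,200,77.8)
E
```

```text
170 [279. 199.] [539.4 327.5] [42.5 59. ] 77.8
170 [172. 198.] [516.3 224.9] [42.6 59.7] 77.1
200 [280. 199.] [539.7 327.8] [40.5 58.3] 76.8
200 [172. 198.] [515.8 225.1] [41.1 58.4] 77.4
220 [280. 199.] [539.6 327.6] [39.9 57.1] 76.8
220 [172. 198.] [516. 225.] [39.6 57.4] 77.1
shift [-4.1 -2.6  1. ] roll 0.0 t 1.5 j6 -0.9074325773834355 pos [535.57482688 332.41649036 201.04036634] tooly 77.81444631879731
```

```bash
python3 -c "
from h import *
go(539.6,327.7,20,77.4)"
```

```text
shift [ -4.8  -3.9 181. ] roll 0.4 t 1.5 j6 -0.9074325773834355 pos [535.57482688 332.41649036 201.04036634] tooly 77.81444631879731
```

Request:
arm_command(
  targets=[
    [-5,-4,40,0.4,1],
    [-5,-4,70,0.4,1],
    [-5,-4,100,0.4,1],
    [-5,-4,120,0.4,1],
    [-5,-4,120,0.4,1],
  ],
)

```text
t: 2.0
eef_pos: [539.1, 326.6, 78.0]
tcp_rot: [-3.139, -0.003, 2.921]
ft_force: [0.2, 1.2, -0.2]
opening: 0.999
grip_force: 0.0
```

Request:
arm_command(
  targets=[
    [0,0,15,0,1],
    [0,0,30,0,1],
    [0,0,45,0,1],
    [0,0,61,0,1],
    [0,0,61,0,1],
  ],
)

```text
t: 2.5
eef_pos: [538.8, 326.4, 17.2]
tcp_rot: [-3.14, -0.003, 2.921]
ft_force: [0.1, 0.1, 0.8]
opening: 1.002
grip_force: 0.0
```

```bash
python3 -c "
from h import *
go(539.6,327.7,20,77.4);print(env.state()['ft_force'])"
```

```text
shift [-0.5  1.4 -2.8] roll -0.0 t 2.5 j6 -0.9103484812788759 pos [538.75906123 326.39956706  17.19864592] tooly 77.35721332034034
[0.12556441 0.14265168 0.78446935]
```

Request:
arm_command(
  targets=[
    [0,1,-3,0,1],
    [0,1,-3,0,0.5],
    [0,1,-3,0,0.3],
    [0,1,-3,0,0.3],
    [0,1,-3,0,0.3],
  ],
)

```text
t: 3.0
eef_pos: [540.0, 327.9, 23.0]
tcp_rot: [3.141, 0.0, 2.921]
ft_force: [-0.5, -0.3, 1.0]
opening: 0.722
grip_force: 0.0
```

Request:
arm_command(
  targets=[
    [0,0,0,0,0.3],
    [0,0,0,0,0.3],
    [0,0,0,0,0.3],
    [0,0,0,0,0.3],
    [0,0,0,0,0.3],
  ],
)

```text
t: 3.5
eef_pos: [540.0, 327.9, 22.6]
tcp_rot: [3.142, 0.0, 2.921]
ft_force: [0.0, 0.2, 0.3]
opening: 0.441
grip_force: 30.0
```

Request:
arm_command(
  targets=[
    [0,0,-5,0,0],
    [0,0,-20,0,0],
    [0,0,-50,0,0],
    [0,0,-80,0,0],
    [0,0,-100,0,0],
  ],
)

```text
t: 4.0
eef_pos: [540.3, 328.1, 125.8]
tcp_rot: [3.14, 0.002, 2.921]
ft_force: [0.2, 0.2, -4.1]
opening: 0.442
grip_force: 30.0
```

```bash
python3 -c "
from h import *
print(env.state()['ft_force'],env.state()['grip_force'])
go(565.5,-19.3,122,82.6)"
```

```text
[ 0.22487689  0.15873932 -4.11345895] 29.98039036989212
shift [-100.5 -333.5    3.5] roll -5.2 t 4.0 j6 -0.9091172254655735 pos [540.3461495  328.07314949 125.81116425] tooly 77.3649707758715
```

Request:
arm_command(
  targets=[
    [-6,-20,0,-1,0],
    [-15,-50,0,-2,0],
    [-25,-84,0,-3,0],
    [-35,-117,0,-4,0],
    [-45,-150,0,-5,0],
  ],
)

```text
t: 4.5
eef_pos: [551.0, 170.4, 123.8]
tcp_rot: [3.141, 0.001, 3.009]
ft_force: [0.7, -0.4, -3.7]
opening: 0.438
grip_force: 30.0
```

Request:
arm_command(
  targets=[
    [-10,-35,0,0,0],
    [-21,-70,0,0,0],
    [-32,-105,0,0,0],
    [-43,-140,0,0,0],
    [-51,-165,0,0,0],
  ],
)

```text
t: 5.0
eef_pos: [579.9, -0.8, 123.8]
tcp_rot: [-3.142, 0.001, 3.007]
ft_force: [0.4, 0.7, -3.6]
opening: 0.436
grip_force: 30.0
```

```bash
python3 -c "
from h import *
print(env.state()['grip_force'])
go(565.5,-19.3,40,82.6)"
```

```text
29.98076766729355
shift [ 11.9 -20.2  83.8] roll -0.3 t 5.0 j6 -1.55171041226398 pos [579.92102303  -0.82556343 123.78255853] tooly 82.30494568553485
```

Request:
arm_command(
  targets=[
    [12,-20,0,0,0],
    [12,-20,25,0,0],
    [12,-20,50,0,0],
    [12,-20,75,0,0],
    [12,-20,83,0,0],
  ],
)

```text
t: 5.5
eef_pos: [564.4, -16.9, 38.6]
tcp_rot: [3.141, -0.002, 3.008]
ft_force: [-0.2, -0.5, -2.2]
opening: 0.436
grip_force: 30.0
```

Request:
arm_command(
  targets=[
    [0,0,5,0,0],
    [0,0,10,0,0],
    [0,0,14,0,0],
    [0,0,14,0,0],
    [0,0,14,0,0],
  ],
)

```text
t: 6.0
eef_pos: [565.3, -16.9, 26.1]
tcp_rot: [3.142, 0.001, 3.008]
ft_force: [0.5, -0.4, -3.4]
opening: 0.435
grip_force: 30.0
```

Tray bottom should be about 9 mm above the tile. Lowering until contact.

Request:
arm_command(
  targets=[
    [0,0,3,0,0],
    [0,0,6,0,0],
    [0,0,7.5,0,0],
    [0,0,7.5,0,0],
    [0,0,7.5,0,0],
  ],
)

```text
t: 6.5
eef_pos: [565.1, -16.9, 18.1]
tcp_rot: [3.142, -0.0, 3.008]
ft_force: [-0.4, 0.4, -2.8]
opening: 0.442
grip_force: 30.0
```

Request:
arm_command(
  targets=[
    [0,0,1,0,0],
    [0,0,1.5,0,0],
    [0,0,2,0,0],
    [0,0,2,0,0],
  ],
)

```text
t: 6.9
eef_pos: [565.2, -16.9, 16.6]
tcp_rot: [3.142, 0.0, 3.008]
ft_force: [-1.5, -0.2, 3.8]
opening: 0.445
grip_force: 30.0
```

Contact made (+3.8 N at 16.6 mm). Releasing.

Request:
arm_command(
  targets=[
    [0,0,0,0,0.6],
    [0,0,0,0,1],
    [0,0,0,0,1],
    [0,0,0,0,1],
    [0,0,0,0,1],
  ],
)

```text
t: 7.4
eef_pos: [565.1, -16.9, 16.1]
tcp_rot: [3.141, 0.0, 3.008]
ft_force: [-0.2, -1.2, -1.1]
opening: 0.804
grip_force: 0.0
```

Request:
arm_command(
  targets=[
    [0,0,0,0,1],
    [0,0,0,0,1],
    [0,0,0,0,1],
    [0,0,-10,0,1],
    [0,0,-40,0,1],
  ],
)

```text
t: 7.9
eef_pos: [564.0, -16.8, 55.2]
tcp_rot: [3.141, -0.004, 3.008]
ft_force: [1.3, 1.4, -0.2]
opening: 1.003
grip_force: 0.0
```

Request:
arm_command(
  targets=[
    [0,0,-40,0,1],
    [0,0,-80,0,1],
    [0,0,-120,0,1],
    [0,0,-130,0,1],
    [0,0,-130,0,1],
  ],
)

```text
t: 8.4
eef_pos: [565.6, -16.9, 188.2]
tcp_rot: [3.142, 0.004, 3.008]
ft_force: [-0.9, -0.1, -0.7]
opening: 1.002
grip_force: 0.0
```

Run:
```python
from tray import *
s=env.state();c=env.read_camera("wrist");print(s["eef_pos"],s["opening"])
cv2.imwrite("pics/w2.png",c["frame"][:,:,::-1])
for z,t in((44,170),(44,190),(44,210)):tray(s,c,z,t)
```

```text
[565.56576968 -16.92747178 188.16700111] 1.0016049519873167
170 [ 38. 204.] [ 540.3 -262.3] [42.7 93. ] 3.4
170 [281. 182.] [557.4 -17.7] [133.3 133.1] 82.6
170 [542. 101.] [511.7 231.3] [42.4 49.3] 76.7
170 [19. 88.] [ 431.9 -244.2] [43.8 44.7] 1.2
190 [ 38. 204.] [ 540.4 -262.8] [41.6 91.8] 3.2
190 [281. 182.] [557.1 -17.8] [132.6 131.9] 82.6
190 [527. 105.] [509.3 216.9] [11.4 45.3] 76.8
190 [19. 87.] [ 432.3 -244.2] [42.2 42.1] 2.4
210 [ 38. 204.] [ 540.4 -263. ] [40.1 90.5] 3.1
210 [281. 182.] [557.2 -17.7] [131.5 131.2] 82.6
210 [19. 87.] [ 433.  -244.5] [41.1 40.3] 3.4
```

View pics/w2.png

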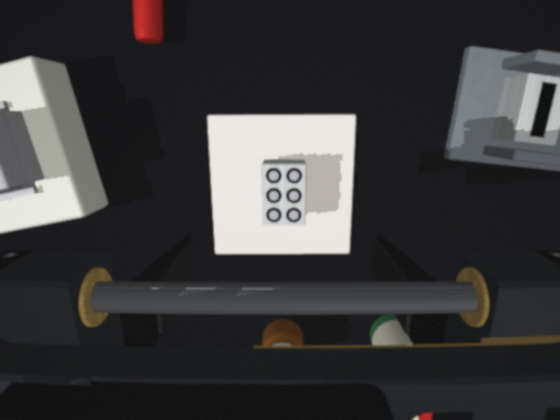

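The tray stands on the tile, upright and let go, centred at about (284,195). Now I'll measure its position and hover over the dock to find the pocket.

Run:
```python
from h import *
go(487.5,-277,240,3.2)
s=env.state();c=env.read_camera("wrist")
g=cv2.cvtColor(c["frame"],cv2.COLOR_RGB2GRAY)
m=((g[155:230,255:312]<110)*255).astype(np.uint8)
n,l,st,ce=cv2.connectedComponentsWithStats(m)
P=[]
for i in range(1,n):
    print(st[i],ce[i]+[255,155])
    if 60<st[i][4]<300 and st[i][2]<22: P.append(ce[i]+[255,155])
P=onplane(c,wristT(c,s),P,44);print(P[:,:2].round(1),P.mean(0))
```

```text
shift [  42.1 -268.1  -53.7] roll 79.2 t 8.45 j6 -1.5843061984526892 pos [564.92724689 -16.85688376 186.40041356] tooly 82.3639734767581
[10  7 39  2 76] [284.         162.51315789]
[11 15 15 14 86] [273.20930233 176.24418605]
[32 15 15 14 85] [293.68235294 176.35294118]
[12 35 14 14 82] [273.40243902 196.13414634]
[32 35 14 14 82] [293.65853659 196.36585366]
[12 55 14 13 76] [273.43421053 215.73684211]
[32 55 14 13 77] [293.48051948 215.72727273]
[[544.5 -23.7]
 [547.1  -4.8]
 [563.3 -26.1]
 [566.1  -7.2]
 [582.4 -28.8]
 [584.9  -9.7]] [564.73208315 -16.72103589  44.        ]
```

Request:
arm_command(
  targets=[
    [8,-50,-10,8,1],
    [16,-100,-20,16,1],
    [24,-150,-30,24,1],
    [32,-190,-40,32,1],
    [40,-230,-54,40,1],
  ],
)

```text
t: 9.0
eef_pos: [493.4, -241.2, 238.4]
tcp_rot: [-3.141, -0.004, 2.304]
ft_force: [1.8, -0.7, 0.6]
opening: 0.997
grip_force: 0.0
```

Request:
arm_command(
  targets=[
    [0,0,0,8,1],
    [0,0,0,16,1],
    [0,0,0,24,1],
    [0,0,0,32,1],
    [0,0,0,39,1],
  ],
)

```text
t: 9.5
eef_pos: [494.4, -239.3, 238.1]
tcp_rot: [-3.139, -0.002, 1.624]
ft_force: [1.0, -0.4, -0.8]
opening: 0.999
grip_force: 0.0
```

```bash
python3 -c "
from h import *
go(487.5,-277,240,3.2)"
```

```text
shift [-37.2  -8.9  -1.9] roll -0.2 t 9.5 j6 -0.6240713904446354 pos [ 494.42368    -239.34716869  238.1159902 ] tooly 3.029559808844697
```

Request:
arm_command(
  targets=[
    [-18,-4,0,0,1],
    [-27,-9,0,0,1],
    [-27,-9,0,0,1],
    [-27,-9,0,0,1],
  ],
)

```text
t: 9.9
eef_pos: [487.2, -266.9, 239.4]
tcp_rot: [-3.141, -0.001, 1.629]
ft_force: [-0.7, 0.3, 0.8]
opening: 1.002
grip_force: 0.0
```

Run:
```python
from h import *
import pickle
s=env.state();c=env.read_camera("wrist");pickle.dump((s,c),open("w3.pkl","wb"))
cv2.imwrite("pics/w3.png",c["frame"][:,:,::-1]);print(s["eef_pos"],s["tcp_rot"])
```

```text
[ 487.18754245 -266.86032177  239.3508576 ] [-3.14063513e+00 -1.11614486e-03  1.62904007e+00]
```

View pics/w3.png

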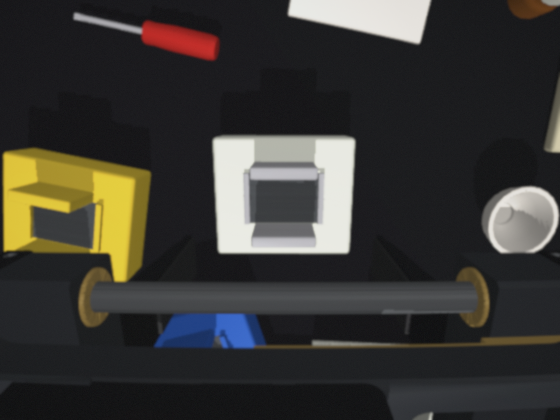

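The white dock spans about x 214–354, y 137–252. Its pocket is the dark area near (284,200). I'll zoom for the cheek and lip edges.

Run:
```python
from h import *
import pickle
s,c=pickle.load(open("w3.pkl","rb"))
a=cv2.resize(c["frame"][130:260,200:370,::-1],None,fx=4.6,fy=4.6,interpolation=cv2.INTER_NEAREST)
cv2.imwrite("pics/w3z.png",a)
f=c["frame"].astype(int)
print("col284 ",{r:f[r,284].tolist() for r in range(132,256,1) if abs(f[r,284]-f[r-1,284]).sum()>25})
for r in(180,200,):print("row",r,{x:f[r,x].tolist() for x in range(208,360) if abs(f[r,x]-f[r,x-1]).sum()>25})
```

```text
col284  {134: [50, 50, 49], 135: [89, 89, 85], 136: [126, 127, 120], 137: [150, 152, 143], 138: [168, 169, 160], 161: [156, 157, 151], 162: [128, 128, 127], 163: [109, 109, 110], 167: [136, 136, 139], 168: [163, 162, 167], 169: [180, 180, 185], 178: [179, 178, 182], 179: [154, 153, 157], 180: [112, 112, 116], 181: [79, 81, 84], 182: [66, 68, 70], 222: [88, 89, 89], 223: [104, 104, 104], 236: [125, 124, 127], 237: [149, 148, 152], 238: [171, 170, 175], 239: [184, 183, 188], 247: [216, 217, 214], 248: [228, 229, 223], 252: [197, 199, 188], 253: [133, 134, 127], 254: [68, 68, 67], 255: [33, 33, 36]}
row 180 {213: [60, 61, 60], 214: [121, 121, 116], 215: [182, 184, 173], 216: [217, 218, 209], 217: [229, 230, 222], 243: [204, 204, 202], 244: [188, 187, 191], 248: [160, 160, 164], 249: [120, 120, 124], 250: [98, 100, 103], 316: [98, 99, 102], 318: [128, 128, 132], 319: [164, 163, 168], 320: [182, 181, 186], 323: [202, 202, 203], 324: [218, 219, 215], 325: [228, 229, 222], 351: [218, 219, 210], 352: [184, 185, 175], 353: [120, 121, 115], 354: [57, 57, 55], 355: [31, 30, 33]}
row 200 {214: [63, 63, 62], 215: [123, 124, 118], 216: [184, 186, 176], 217: [218, 220, 211], 218: [230, 231, 223], 243: [217, 218, 214], 244: [197, 197, 197], 248: [172, 171, 175], 249: [132, 132, 136], 250: [93, 94, 97], 251: [81, 83, 86], 256: [66, 68, 71], 315: [74, 75, 78], 316: [83, 85, 87], 317: [112, 112, 115], 318: [151, 151, 154], 319: [176, 176, 180], 320: [186, 185, 190], 323: [208, 208, 206], 324: [223, 224, 218], 350: [218, 219, 210], 351: [184, 185, 175], 352: [120, 120, 115], 353: [57, 58, 56], 354: [31, 31, 33]}
```

View pics/w3z.png

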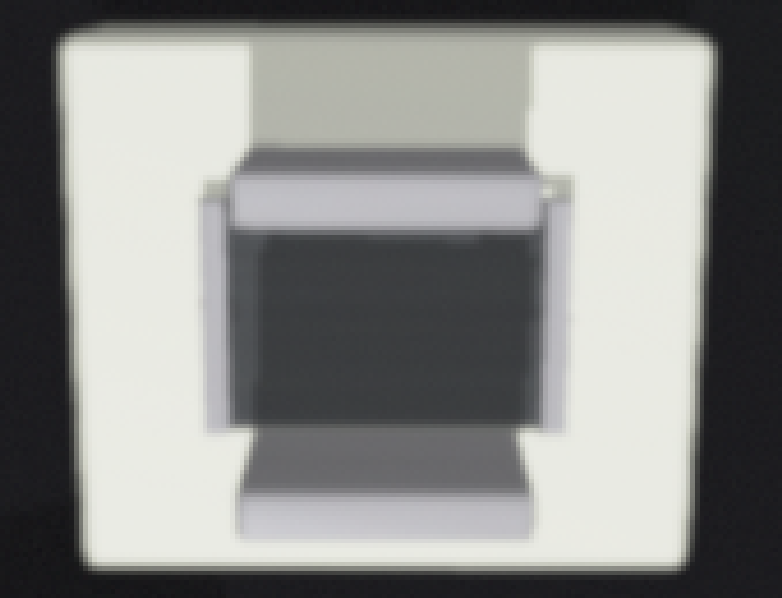

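Run:
```python
from h import *
import pickle
s,c=pickle.load(open("w3.pkl","rb"));T=wristT(c,s)
p=lambda px,z:onplane(c,T,px,z)[:,:2].round(1)
# cheeks: inner edges z=96; outer edges
a=p([(284,179.5),(284,236.8),(284,168),(284,246.8)],96);print("cheeks\n",a,a[:2].mean(0),a[2:].mean(0))
b=p([(248.8,200),(317.7,200),(243.7,200),(323.3,200)],55);print("lips\n",b,b[:2].mean(0),b[2:].mean(0))
d=p([(215,200),(352,200)],50);print("dock\n",d,d.mean(0))
e=p([(284,222)],50);print("floor edge -y",e)
# cheek end angle: horizontal edge of cheek fits
f=c["frame"].astype(float).mean(2)
def edge(cols,r0,r1,z):
    q=[]
    for x in cols:
        col=f[r0:r1,x];g=np.abs(np.diff(col));q.append((x,r0+.5+(g*np.arange(len(g))).sum()/g.sum()))
    P=onplane(c,T,q,z)[:,:2];k=np.polyfit(P[:,0],P[:,1],1);return np.degrees(np.arctan(k[0])),P.mean(0)
print(edge(range(262,306),174,186,96),edge(range(262,306),233,242,96),edge(range(230,340),249,257,50))
go(564.7,-16.8,200,-7.5)
```

```text
cheeks
 [[ 486.9 -250.2]
 [ 490.2 -306.8]
 [ 486.3 -239.4]
 [ 490.9 -317.2]] [ 488.55 -278.5 ] [ 488.6 -278.3]
lips
 [[ 450.9 -281.6]
 [ 524.9 -277.3]
 [ 445.4 -281.9]
 [ 530.9 -276.9]] [ 487.9  -279.45] [ 488.15 -279.4 ]
dock
 [[ 413.5 -285. ]
 [ 562.9 -276.2]] [ 488.2 -280.6]
floor edge -y [[ 490.2 -305.5]]
(np.float64(3.032492591557377), array([ 486.44887216, -250.35918054])) (np.float64(3.3474072881551495), array([ 489.77672933, -307.06033831])) (np.float64(3.2123307830187624), array([ 492.96810003, -342.27835297]))
shift [244.9  91.9  39.7] roll 10.9 t 9.95 j6 -0.6784979301337846 pos [ 487.33241106 -266.68347694  239.59174422] tooly 3.3589248160575083
```

Request:
arm_command(
  targets=[
    [49,18,0,5,1],
    [98,37,0,10.9,1],
    [147,55,0,10.9,1],
    [196,74,0,10.9,1],
    [243,92,0,10.9,1],
  ],
)

```text
t: 10.45
eef_pos: [562.3, -25.9, 240.2]
tcp_rot: [3.141, -0.0, 1.44]
ft_force: [0.5, 0.1, 0.0]
opening: 1.0
grip_force: 0.0
```

Request:
arm_command(
  targets=[
    [0,0,0,0,1],
    [0,0,40,0,1],
    [0,0,70,0,1],
    [0,0,90,0,1],
    [0,0,90,0,1],
  ],
)

```text
t: 10.95
eef_pos: [560.7, -28.3, 147.8]
tcp_rot: [-3.137, -0.0, 1.439]
ft_force: [0.9, 0.3, 0.6]
opening: 0.999
grip_force: 0.0
```

Run:
```python
from h import *
go(564.7,-16.8,19,-7.5)
```

```text
shift [ 11.9   3.  128.8] roll -0.0 t 10.95 j6 -0.03672469300092076 pos [560.73437804 -28.3029031  147.78041014] tooly -7.530318608449458
```

Request:
arm_command(
  targets=[
    [11.5,3,0,0,1],
    [11.5,3,20,0,1],
    [11.5,3,45,0,1],
    [11.5,3,65,0,1],
    [11.5,3,65,0,1],
  ],
)

```text
t: 11.45
eef_pos: [566.4, -16.8, 84.5]
tcp_rot: [-3.14, -0.0, 1.439]
ft_force: [-0.8, 0.2, 0.5]
opening: 1.0
grip_force: 0.0
```

Run:
```python
from h import *
go(564.7,-16.8,19,-7.5)
```

```text
shift [-0.2 -1.6 65.5] roll -0.0 t 11.45 j6 -0.015097278284854262 pos [566.43311253 -16.81934748  84.50743229] tooly -7.52623468000114
```

Request:
arm_command(
  targets=[
    [0,-1.5,25,0,1],
    [0,-1.5,45,0,1],
    [0,-1.5,60,0,1],
    [0,-1.5,65,0,1],
    [0,-1.5,65,0,1],
  ],
)

```text
t: 11.95
eef_pos: [565.8, -17.0, 21.0]
tcp_rot: [3.141, -0.0, 1.439]
ft_force: [-0.0, 0.5, 0.2]
opening: 1.0
grip_force: 0.0
```

Request:
arm_command(
  targets=[
    [0,0,0,0,0.8],
    [0,0,0,0,0.5],
    [0,0,0,0,0.5],
    [0,0,0,0,0.5],
    [0,0,0,0,0.5],
  ],
)

```text
t: 12.45
eef_pos: [565.0, -17.2, 20.3]
tcp_rot: [-3.142, -0.0, 1.439]
ft_force: [-4.4, -0.9, 4.0]
opening: 0.638
grip_force: 2.8
```

Request:
arm_command(
  targets=[
    [0,0,0,0,0.5],
    [0,0,0,0,0.5],
    [0,0,0,0,0.5],
  ],
)

```text
t: 12.75
eef_pos: [565.0, -17.2, 20.3]
tcp_rot: [-3.141, -0.0, 1.439]
ft_force: [-1.6, 0.4, 5.4]
opening: 0.627
grip_force: 30.0
```

Request:
arm_command(
  targets=[
    [0,0,-5,0,0],
    [0,0,-30,0,0],
    [0,0,-65,0,0],
    [0,0,-100,0,0],
    [0,0,-140,0,0],
  ],
)

```text
t: 13.25
eef_pos: [564.5, -17.1, 160.9]
tcp_rot: [-3.14, -0.0, 1.439]
ft_force: [0.7, 0.4, -3.5]
opening: 0.628
grip_force: 30.0
```

Run:
```python
from h import *
print(env.state()["grip_force"],env.state()["ft_force"])
go(488.1,-278.4,165,3.2)
```

```text
29.998197555541992 [ 0.73473496  0.43231436 -3.46985931]
shift [-269.   -41.5   -4. ] roll -10.7 t 13.25 j6 -0.015854058956183383 pos [564.52686204 -17.12164533 160.93019317] tooly -7.537722988135893
```

Request:
arm_command(
  targets=[
    [-30,-5,-4,-2,0],
    [-65,-10,-4,-5,0],
    [-100,-15,-4,-8,0],
    [-135,-21,-4,-10.7,0],
    [-170,-26,-4,-10.7,0],
  ],
)

```text
t: 13.75
eef_pos: [516.3, -183.5, 164.1]
tcp_rot: [-3.141, -0.0, 1.628]
ft_force: [-0.0, 0.2, -3.7]
opening: 0.631
grip_force: 30.0
```

Run:
```python
from h import *
go(488.1,-278.4,165,3.2)
```

```text
shift [-93.2 -33.6  -0.9] roll 0.1 t 13.75 j6 -0.5191503495865862 pos [ 516.30909854 -183.48833172  164.09314351] tooly 3.2632212772175966
```

Request:
arm_command(
  targets=[
    [-33,-12,0,0,0],
    [-66,-24,0,0,0],
    [-90,-33,0,0,0],
    [-93,-33.5,0,0,0],
    [-93,-33.5,0,0,0],
  ],
)

```text
t: 14.25
eef_pos: [488.4, -277.4, 163.9]
tcp_rot: [-3.141, -0.001, 1.625]
ft_force: [-0.2, 0.5, -1.5]
opening: 0.63
grip_force: 30.0
```

Run:
```python
from h import *
s=env.state();c=env.read_camera("wrist");cv2.imwrite("pics/w4.png",c["frame"][:,:,::-1])
go(488.1,-278.4,115,3.2)
```

```text
shift [-1.8 -0.6 48.9] roll -0.1 t 14.3 j6 -0.6879415989404675 pos [ 488.61945798 -276.64908177  163.92177288] tooly 3.138451126952552
```

View pics/w4.png

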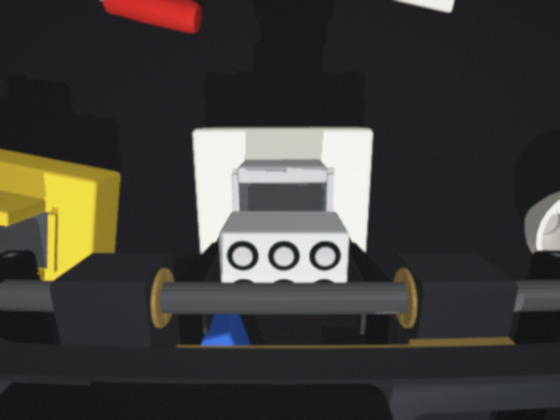

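The level tray is centred above the pocket, and the wells at (284,255) line up with the cheeks. Lowering in stages.

Request:
arm_command(
  targets=[
    [-1.5,-0.5,15,0,0],
    [-1.5,-0.5,30,0,0],
    [-1.5,-0.5,45,0,0],
    [-1.5,-0.5,49,0,0],
    [-1.5,-0.5,49,0,0],
  ],
)

```text
t: 14.8
eef_pos: [488.5, -277.6, 114.8]
tcp_rot: [-3.141, -0.001, 1.627]
ft_force: [0.6, -0.1, -2.2]
opening: 0.63
grip_force: 30.0
```

Run:
```python
from h import *
go(488.1,-278.6,64.3,3.2);go(488.1,-278.6,64.3,3.2)
```

```text
shift [-1.  -0.4 50.5] roll 0.0 t 14.8 j6 -0.6909424739189335 pos [ 488.4638348  -277.63031786  114.82251426] tooly 3.2268219224942887
shift [-1.  -0.4 50.5] roll 0.0 t 14.8 j6 -0.6909424739189335 pos [ 488.4638348  -277.63031786  114.82251426] tooly 3.2268219224942887
```

Request:
arm_command(
  targets=[
    [-1,0,8,0,0],
    [-1,0,16,0,0],
    [-1,0,24,0,0],
    [-1,0,32,0,0],
    [-1,0,36,0,0],
  ],
)

```text
t: 15.3
eef_pos: [488.1, -279.4, 78.1]
tcp_rot: [-3.141, -0.001, 1.626]
ft_force: [0.3, 0.6, -3.2]
opening: 0.629
grip_force: 30.0
```

Request:
arm_command(
  targets=[
    [0,0,3,0,0],
    [0,0,6,0,0],
    [0,0,9,0,0],
    [0,0,10,0,0],
    [0,0,10,0,0],
  ],
)

```text
t: 15.8
eef_pos: [488.4, -279.6, 69.1]
tcp_rot: [3.142, -0.0, 1.626]
ft_force: [0.4, 0.1, -2.7]
opening: 0.627
grip_force: 30.0
```

Request:
arm_command(
  targets=[
    [0,0,1,0,0],
    [0,0,2,0,0],
    [0,0,3,0,0],
    [0,0,3.5,0,0],
    [0,0,3.5,0,0],
  ],
)

```text
t: 16.3
eef_pos: [488.3, -279.5, 65.5]
tcp_rot: [-3.141, -0.0, 1.626]
ft_force: [0.3, -0.4, -3.5]
opening: 0.627
grip_force: 30.0
```

Request:
arm_command(
  targets=[
    [0,0,0.5,0,0],
    [0,0,1,0,0],
    [0,0,1,0,0],
    [0,0,1,0,0],
  ],
)

```text
t: 16.7
eef_pos: [488.4, -279.5, 64.6]
tcp_rot: [3.142, -0.0, 1.626]
ft_force: [-1.0, 0.4, -3.1]
opening: 0.629
grip_force: 30.0
```

Request:
arm_command(
  targets=[
    [0,0,0.5,0,0],
    [0,0,1,0,0],
    [0,0,1.2,0,0],
    [0,0,1.2,0,0],
  ],
)

```text
t: 17.1
eef_pos: [488.4, -279.6, 64.3]
tcp_rot: [3.141, 0.0, 1.626]
ft_force: [-2.4, 1.0, 8.6]
opening: 0.63
grip_force: 30.0
```

Contact at 64.3 mm. Releasing and rising.

Request:
arm_command(
  targets=[
    [0,0,0,0,0.75],
    [0,0,0,0,0.9],
    [0,0,0,0,0.9],
    [0,0,0,0,0.9],
    [0,0,0,0,0.9],
  ],
)

```text
t: 17.6
eef_pos: [488.4, -279.6, 63.3]
tcp_rot: [3.142, -0.0, 1.626]
ft_force: [-0.2, 0.2, -0.4]
opening: 0.894
grip_force: 0.0
```

Request:
arm_command(
  targets=[
    [0,0,0,0,0.9],
    [0,0,-10,0,0.9],
    [0,0,-30,0,0.9],
    [0,0,-60,0,0.9],
    [0,0,-90,0,0.9],
  ],
)

```text
t: 18.1
eef_pos: [488.2, -279.5, 154.9]
tcp_rot: [-3.141, -0.0, 1.626]
ft_force: [0.5, 0.1, 0.1]
opening: 0.901
grip_force: 0.0
```

Request:
arm_command(
  targets=[
    [0,0,-40,0,0.9],
    [0,0,-80,0,0.9],
    [0,0,-85,0,0.9],
    [0,0,-85,0,0.9],
    [0,0,-85,0,0.9],
  ],
)

```text
t: 18.6
eef_pos: [487.9, -279.3, 237.7]
tcp_rot: [-3.141, -0.001, 1.626]
ft_force: [0.2, -0.8, 0.0]
opening: 0.9
grip_force: 0.0
```

Run:
```python
from h import *
import pickle
s=env.state();c=env.read_camera("wrist");pickle.dump((s,c),open("w5.pkl","wb"));cv2.imwrite("pics/w5.png",c["frame"][:,:,::-1])
T=wristT(c,s);g=cv2.cvtColor(c["frame"],cv2.COLOR_RGB2GRAY)
m=((g[140:260,210:360]<110)*255).astype(np.uint8)
n,l,st,ce=cv2.connectedComponentsWithStats(m)
P=[ce[i]+[210,140] for i in range(1,n) if 30<st[i][4]<300 and st[i][2]<22 and st[i][3]<22]
P=onplane(c,T,P,88);print(s["eef_pos"],P[:,:2].round(1),P.mean(0))
```

```text
[ 487.92297022 -279.25744451  237.66465335] [[ 469.3 -270.6]
 [ 488.1 -269.5]
 [ 507.1 -268.4]
 [ 470.1 -289.5]
 [ 489.2 -288.4]
 [ 508.3 -287.7]] [ 488.68131412 -279.02858475   88.        ]
```

View pics/w5.png

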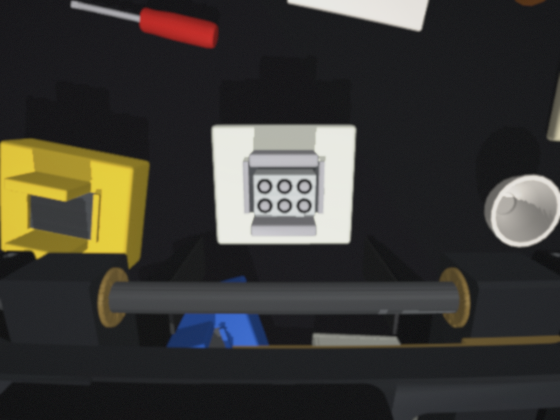

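The tray sits flat and centred between the cheeks, at about (284,196). It measures (488.7,-279.0) against a pocket at (488.1,-278.4). Handing in.

```bash
python3 -c "
from h import *
print(env.job_done())"
```

```text
the job is handed in; nothing more can be done
None
```

The sample tray was set on the tile and let go. It was then regrasped by its short ends and lowered flat into the dock pocket, within about 1 mm of centre by the wrist camera. The slotted tray was left in the rack, and the job is handed in at about 19 s; no verdict was returned.

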